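# Store culture pots mouth-down in a row on the bench shelf

### The arm

A 6-joint arm with a two-finger parallel gripper is mounted at the origin on the work surface. World frame = base frame: x ahead of the robot, y to its left, z up, the work surface at z = 0. Lengths are in m, angles in rad, forces in N, time in s.
With the tool pointing down it reaches from about 0.35 to 0.775 m from the base axis. Payload 7.3 kg.
Tool frame: the origin (TCP) lies midway between the tips of the shut fingers; the grasp point (between the pads) lies 19 mm behind it (tcp_to_grasp is the distance from the TCP to the grasp point, in m); z points along the fingers, y is the line along which they close (so a half turn about z gives the same grasp; the last joint's range is limited). The gripper opens to 92 mm and grips with 3 to 60 N. Pads are 19 mm wide; open, the fingers measure 130 mm over their backs; the gripper's body (75 mm by 190 mm) begins 47 mm behind the grasp point.
Start: joints at [0.986, 0.342, 1.524, -0, 1.275, -0.146], TCP at [0.223, 0.475, 0.227] pointing down, gripper open.
Joint ranges: [-2.53, 2.53], [-0.77, 2.02], [0.04, 2.7], [-1, 4.14], [0.28, 2.66], [-3.11, 3.11]. Speed limits (rad/s): [2.57, 2.57, 3.14, 3.14, 3.14, 3.14].

### API

Orientations are given as [roll, pitch, yaw] about the fixed x, y, z axes, in that order (R = Rz(yaw) Ry(pitch) Rx(roll)).
In Python, from cell import observe, read_camera, calibration, hand_in, tcp_to_grasp gives the robot as it stands.
- The arm moves only by the tool send_rows, never from a script. Its argument "targets" is a list of rows, each a list of 5 numbers: the opening, from 0 (shut) to 1 (fully open), then the shift along the world's x, y, z in m, then the turn about the world's z in rad. A call has 1 to 5 rows; each row shifts and turns the commanded pose from where the row before left it; what a row does not reach is not made up. A row lasts 1/10 s, in which the tool goes at most 50 mm and 8.59 degrees, less where a joint would pass 70% of its speed; a pose out of reach is approached as far as the arm can. A call is refused whole if a number of a shift passes 0.05 or a number of a turn 0.15, either way. A call with a gripper value outside its range is refused whole. The fingers move at their own pace and stop on an object; "grip_force" is the grip in N (left out, the last holds). Time passes only in rows, so rows that do not move let the fingers close. It gives the time, the measured TCP pose, the force, the opening and the grip force at its end, in the units of the state.
- observe(): the state, without advancing time (a new reading comes with each control period).
- read_camera(name): name is "side" or "top" or "wrist"; returns (picture, depth): 480x640x3 uint8, red, green, blue; 480x640 float32, m along the optical axis (not along the pixel's ray), 0 where there is no reading.
- calibration(name): a dict with "intrinsics" (3x3 intrinsics, pixels), "world_to_cam" (4x4, takes a point from world to camera coordinates); the wrist camera has in their place "hand_eye" (4x4, takes a point from camera to tool coordinates, whose origin is the TCP and whose axes are the flange's). Camera axes: x right, y up, looking along -z (the intrinsics and any distortion apply to the point x, -y, -z); pixel columns grow to the right and rows downward; lengths in m; the calibration is good to about 2 mm. A picture is of the moment at which its call begins: read the wrist's pose just before it. calibration takes no time and is no camera call.
- hand_in(): hands the job in; it is judged then, once.
The state is a dict: "time": time; "qpos": joint angles; "qvel": joint speeds; "joint_efforts": joint torques, N m; "tool_pos": TCP position; "tool_rot": TCP orientation; "contact_force": force on the tool from outside, world axes, zero at the start; "torque": the same for the moment, N m; "opening": finger opening in m; "grip_force": force on a finger pad.
Only numpy, scipy, OpenCV 4.12 (cv2) and the standard library are available. Lean on these libraries where they do the work, as an engineer would, in place of code of your own. Each camera call takes 0.05 s, during which the arm holds its last target. There are 200 camera calls.

### The job

Put both square pots from the bench away on the low shelf, mouth-down like the one already there, so that the three stand side by side in one neat row along the middle of the shelf: square to the shelf, midway between its front and back edges, with no more than 25 mm between neighbours. One of the pots on the bench stands mouth-up and has to be turned over. Leave the pot on the shelf and all the other things where they are.

Things in the scene. Friction and masses are not known exactly. Their poses are not given: they have to be found in the camera images.
- shelf: Low dark steel shelf fixed on the bench: one open board 120 mm deep (its x axis) and 460 mm long (its y axis), 12 mm thick, top face 50 mm above the bench, on two end plates; nothing above it. Origin: under the centre of the board, at bench height; z up. The row runs along its y axis at x = 0.
- pot_up: Square open white plastic pot: 56 x 56 mm outside, 70 mm high, walls and closed base 4 mm, about 0.12 kg, flat straight sides so that it lies still on any side. Origin: its geometric centre (35 mm from base and from rim); z axis from base to mouth; x and y square to its sides. Starts upright on the bench, mouth-up (z up), left or right.
- pot_down: Square open white plastic pot: 56 x 56 mm outside, 70 mm high, walls and closed base 4 mm, about 0.12 kg, flat straight sides so that it lies still on any side. Origin: its geometric centre (35 mm from base and from rim); z axis from base to mouth; x and y square to its sides. Starts on the bench on the other side, already mouth-down (z down).
- pot_row: Square open white plastic pot: 56 x 56 mm outside, 70 mm high, walls and closed base 4 mm, about 0.12 kg, flat straight sides so that it lies still on any side. Origin: its geometric centre (35 mm from base and from rim); z axis from base to mouth; x and y square to its sides. Already on the shelf, mouth-down, on its middle line and square to it, somewhere along the board; stays where it is.
- jar: Round jar, 60 mm across, 85 mm high with a blue cap, standing near the +y end of the shelf. Leave it alone. Origin: centre of its underside.
- dish: Flat round culture dish, 88 mm across, 17 mm high, on the bench between the two pots. Leave it alone. Origin: centre of its underside.
- timer: Flat grey timer, 65 x 65 x 21 mm, on the bench to the far left. Leave it alone. Origin: centre of its underside.
- spatula: Spatula, 180 mm long, lying on the bench to the far right. Leave it alone. Origin: centre of its underside, x axis along its length.
- wash_bottle: White wash bottle with a red spout, 68 mm across, about 200 mm high, on the bench far right beyond the shelf's end. Leave it alone. Origin: centre of its underside.
Not all that is in view belongs to the job. Leave any orange or red look-alike of the pot_up alone.

How it is judged:
At the end, for the whole second after the job is handed in: All three square pots stand mouth-down on the shelf at rest, upright within 0.1 rad, within 12 mm of the shelf's middle line, square to it within 0.14 rad, the centres of any two less than 170 mm apart (angle between each of pot_up, pot_down, pot_row's own z axis and vertical above 3.04 rad and x of pot_up in the frame of shelf between -0.012 and 0.012 m and y of pot_up in the frame of shelf between -0.205 and 0.205 m and z of pot_up in the frame of shelf between 0.079 and 0.091 m and (angle between the x axis of pot_up and the x axis of shelf, either way round below 0.14 rad or angle between the x axis of pot_up and the x axis of shelf, either way round above 1.4308 rad) and linear speed of each of pot_up, pot_down, pot_row below 0.02 m/s and angular speed of each of pot_up, pot_down, pot_row below 0.2 rad/s and x of pot_down in the frame of shelf between -0.012 and 0.012 m and y of pot_down in the frame of shelf between -0.205 and 0.205 m and z of pot_down in the frame of shelf between 0.079 and 0.091 m and (angle between the x axis of pot_down and the x axis of shelf, either way round below 0.14 rad or angle between the x axis of pot_down and the x axis of shelf, either way round above 1.4308 rad) and x of pot_row in the frame of shelf between -0.012 and 0.012 m and y of pot_row in the frame of shelf between -0.205 and 0.205 m and z of pot_row in the frame of shelf between 0.079 and 0.091 m and (angle between the x axis of pot_row and the x axis of shelf, either way round below 0.14 rad or angle between the x axis of pot_row and the x axis of shelf, either way round above 1.4308 rad) and horizontal distance between pot_up and pot_down below 0.17 m and horizontal distance between each of pot_up, pot_down and pot_row below 0.17 m); the robot touches nothing.
It fails at once if the pot already on the shelf is moved by more than 20 mm (distance of pot_row from where it was at the start of the episode above 0.02 m).
It fails at once if another thing is moved by more than 20 mm (distance of any of jar, dish, timer, spatula, wash_bottle from where it was at the start of the episode above 0.02 m).
It also fails if it takes over 72 s, if anything falls off the work surface, if the arm or the gripper's body presses on something with over 40 N, if the wrist force passes 120 N, or if a joint passes its speed limit or range.

## Working session

There is one attempt and no reset: what is moved stays moved. The work goes in short steps, Python scripts to look and compute and a tool call to move; the robot and the scene stay as the last step left them, time stands still between calls to the robot, and variables do not carry over. Pictures are saved under pics/ and viewed, at most 10 in all, crops included, and the job is handed in when it is done.

Besides the shell and the picture viewer there is one more tool, called after "Emit:" as name(argument=value, ...), one argument or row to a line, values as JSON. send_rows: Moves the arm, as the interface text tells. Its arguments: {"type":"object","properties":{"targets":{"type":"array","items":{"type":"array","items":{"type":"number"}}},"grip_force":{"type":"number"}},"required":["targets"]}

```bash
ls; mkdir -p pics; cat > h.py <<'E'
import numpy as np, cv2
from cell import *
def cloud(name, T=None):
    pic,d=read_camera(name); c=calibration(name); K=np.array(c["intrinsics"])
    v,u=np.mgrid[0:480,0:640]; p=np.stack([(u-K[0,2])/K[0,0]*d,-(v-K[1,2])/K[1,1]*d,-d,np.ones_like(d)],-1)
    M=np.linalg.inv(np.array(c["world_to_cam"])) if "world_to_cam" in c else T@np.array(c["hand_eye"])
    P=(p@M.T)[...,:3]; P[d<=0]=np.nan
    return pic,P
E
python3 - <<'E'
from h import *
s=observe(); print(s, tcp_to_grasp)
for n in("top","side"):
    pic,P=cloud(n); cv2.imwrite(f"pics/{n}0.png",pic[...,::-1]); np.save(f"{n}0.npy",P)
    print(calibration(n))
print(calibration("wrist"))
E
```

```text
pics
{'time': 0.0, 'qpos': array([ 9.86003486e-01,  3.42750219e-01,  1.52501411e+00, -2.56276894e-05,
        1.27540225e+00, -1.46001616e-01]), 'qvel': array([-0.0008802 ,  0.00088068, -0.00185831, -0.00112991, -0.00278787,
       -0.00123914]), 'joint_efforts': array([-2.58349050e-03, -4.31266594e+01, -2.44199646e+01,  7.14870170e-02,
        5.63182938e-02, -1.96111473e-04]), 'tool_pos': array([0.22280378, 0.47492614, 0.22603171]), 'tool_rot': array([-3.14003190e+00, -2.04735565e-04,  2.70280875e+00]), 'contact_force': array([-0.11486005,  0.39453707, -0.46316093]), 'torque': array([-0.04571375, -0.0298583 , -0.03084817]), 'grip_force': 0.0, 'opening': 0.09172078255520248} 0.0188
{'intrinsics': array([[508.44813639,   0.        , 326.4598656 ],
       [  0.        , 508.44813639, 243.97366656],
       [  0.        ,   0.        ,   1.        ]]), 'world_to_cam': array([[ 0.00436667, -0.99978101,  0.02046608, -0.06284829],
       [ 0.99926859,  0.00514012,  0.03789284, -0.45539627],
       [-0.03798974,  0.02028565,  0.99907221, -1.43045416],
       [ 0.        ,  0.        ,  0.  
[... 279 characters left out ...]
 0.46565751,  0.49398311,  0.7342641 , -0.24301867],
       [-0.52227608, -0.51640935,  0.67863767, -1.25381763],
       [ 0.        ,  0.        ,  0.        ,  1.        ]])}
{'intrinsics': array([[379.00291901,   0.        , 317.18611859],
       [  0.        , 379.00291901, 237.08481876],
       [  0.        ,   0.        ,   1.        ]]), 'hand_eye': array([[ 3.02792949e-05,  9.60169774e-01,  2.79417259e-01,
         7.49102341e-02],
       [ 9.99999814e-01, -1.99333045e-04,  5.76608173e-04,
        -8.48202844e-06],
       [ 6.09338832e-04,  2.79417190e-01, -9.60169601e-01,
        -1.57036568e-01],
       [ 0.00000000e+00,  0.00000000e+00,  0.00000000e+00,
         1.00000000e+00]])}
```

View pics/top0.png

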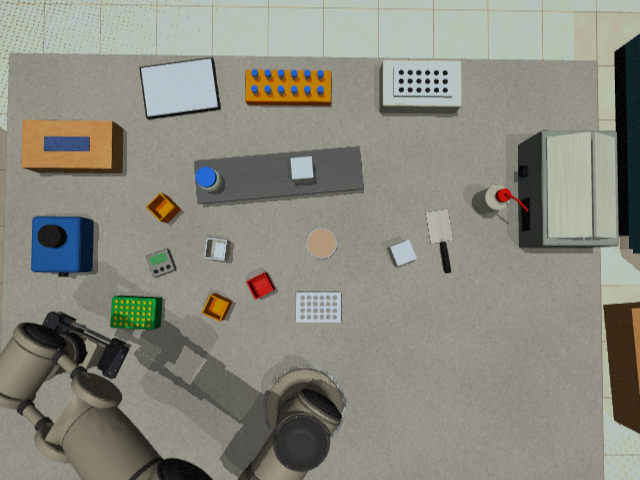

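View pics/side0.png

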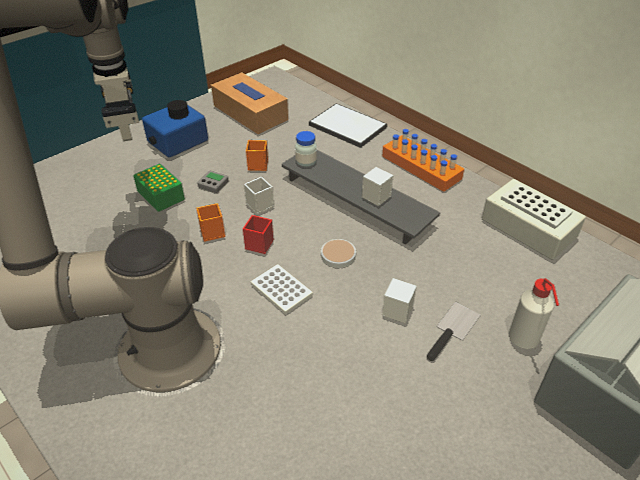

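The top view shows these candidates:
- **White pots:** the mouth-up one at (216,249), the mouth-down one at (402,253), and the one on the shelf at (302,168).
- **Look-alikes to leave:** orange at (162,207) and (217,306), red at (261,286).

I choose the white open pot at (216,249) as pot_up and (402,253) as pot_down. Next I'll measure and check with a close crop.

```bash
python3 - <<'E'
from h import *
P=np.load("top0.npy"); pic=cv2.imread("pics/top0.png")
def rect(n,u0,u1,v0,v1,zlo,zhi,white=False):
    Q=P[v0:v1,u0:u1]; m=(Q[...,2]>zlo)&(Q[...,2]<zhi)
    k,l,st,_=cv2.connectedComponentsWithStats(m.astype(np.uint8)); i=1+np.argmax(st[1:,4])
    q=Q[l==i]; r=cv2.minAreaRect((q[:,:2]*1000).astype(np.float32))
    print(n,len(q),"c",np.round(r[0],1),"size",np.round(r[1],1),"ang",round(r[2],2),"z",np.round(np.median(q[:,2])*1000,1),"x",np.round([q[:,0].min(),q[:,0].max()],3),"y",np.round([q[:,1].min(),q[:,1].max()],3))
rect("up",195,240,228,272,.055,.085)
rect("down",380,425,232,275,.055,.085)
rect("row",280,325,150,190,.105,.135)
rect("shelf",185,375,140,210,.035,.062)
rect("jar",190,228,160,200,.07,.15)
rect("dish",300,345,222,265,.008,.03)
rect("timer",140,182,243,282,.01,.035)
rect("spat",420,460,205,280,.004,.03)
rect("orange1",145,182,190,225,.04,.085)
rect("orange2",200,235,290,325,.04,.085)
rect("red",245,280,268,302,.04,.085)
rect("green",105,165,290,335,.02,.1)
rect("rack",290,345,285,330,.004,.1)
rect("bottle",475,520,180,220,.05,.3)
cv2.imwrite("pics/crop0.png",cv2.resize(pic[215:285,180:440],None,fx=3,fy=3,interpolation=2))
E
```

```text
up 153 c [440.3 241.2] size [57.1 55.6] ang 83.06 z 69.3 x [0.411 0.47 ] y [0.211 0.272]
down 441 c [ 432.8 -267.7] size [56.2 57.4] ang 21.9 z 70.1 x [0.397 0.468] y [-0.302 -0.232]
row 473 c [653.4   8. ] size [57.  55.9] ang 5.8 z 120.0 x [0.623 0.683] y [-0.022  0.038]
shelf 6180 c [647.7  73.8] size [121.9 460.6] ang 5.55 z 50.1 x [0.566 0.728] y [-0.16   0.308]
jar 501 c [623.1 253.4] size [56.9 55.9] ang 5.53 z 133.5 x [0.595 0.652] y [0.226 0.282]
dish 748 c [459.9 -45.8] size [85.7 85.9] ang 26.79 z 17.2 x [0.416 0.507] y [-0.088 -0.003]
timer 555 c [402.5 403.7] size [65.4 66.7] ang 21.39 z 20.6 x [0.363 0.442] y [0.364 0.442]
spat 243 c [ 425.  -401.7] size [101.7  33.2] ang 12.58 z 17.2 x [0.372 0.475] y [-0.419 -0.379]
orange1 284 c [553.8 391.4] size [58.9 57.4] ang 45.0 z 64.5 x [0.515 0.594] y [0.353 0.428]
orange2 234 c [282.2 239.9] size [57.4 57.1] ang 65.22 z 66.8 x [0.246 0.319] y [0.204 0.278]
red 163 c [341.8 120.7] size [54.5 56.4] ang 26.54 z 69.3 x [0.307 0.377] y [0.084 0.157]
green 1570 c [266.5 460.9] size [122.2  86. ] ang 87.19 z 60.6 x [0.222 0.312] y [0.398 0.524]
rack 1408 c [281.4 -40.9] size [139.8  97.1] ang 87.59 z 16.3 x [0.233 0.331] y [-0.111  0.03 ]
bottle 746 c [ 577.5 -504.4] size [66.9 60.2] ang 19.28 z 129.0 x [0.545 0.612] y [-0.54  -0.474]
```

View pics/crop0.png

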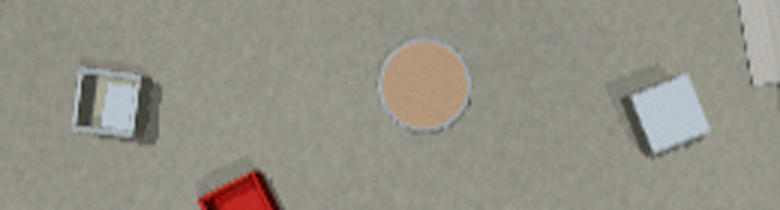

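The crop confirms the choice: the open white pot at crop (108,102) and the closed white base at crop (670,113). I'll tip pot_up over its +x edge, gripping it near the rim and off-centre.

Emit:
send_rows(
  targets=[
    [1,0.034,-0.034,0,0.106],
    [1,0.034,-0.034,0,0.106],
    [1,0.034,-0.034,0,0.106],
    [1,0.034,-0.034,0,0],
    [1,0.034,-0.034,0,0],
  ],
  grip_force=5,
)

```text
time: 0.6
tool_pos: [0.3939, 0.3037, 0.2265]
tool_rot: [-3.141, -0.0, 3.021]
contact_force: [0.3, 0.6, -0.6]
opening: 0.0919
grip_force: 0.0
```

Emit:
send_rows(
  targets=[
    [1,0.034,-0.034,0,0],
    [1,0.034,-0.033,0,0],
    [1,0,0,-0.04,0],
    [1,0,0,-0.04,0],
    [1,0,0,0,0],
  ],
)

```text
time: 1.1
tool_pos: [0.4579, 0.2366, 0.142]
tool_rot: [-3.137, -0.01, 3.02]
contact_force: [0.1, -0.0, -0.1]
opening: 0.0918
grip_force: 0.0
```

Emit:
send_rows(
  targets=[
    [1,0.002,0.002,-0.036,0],
    [1,0,0,-0.036,0],
    [1,0,0,-0.035,0],
    [1,0,0,0,0],
    [0.4,0,0,0,0],
  ],
)

```text
time: 1.6
tool_pos: [0.4637, 0.2409, 0.0412]
tool_rot: [3.141, 0.001, 3.021]
contact_force: [-0.0, 0.3, 0.2]
opening: 0.0875
grip_force: 0.0
```

Emit:
send_rows(
  targets=[
    [0.4,0,0,0,0],
    [0.4,0,0,0,0],
    [0.4,0,0,0,0],
    [0.4,0,0,0,0],
  ],
)

```text
time: 2.0
tool_pos: [0.4635, 0.2404, 0.0406]
tool_rot: [3.141, 0.001, 3.021]
contact_force: [-0.0, -1.8, 0.9]
opening: 0.0562
grip_force: 0.5
```

Emit:
send_rows(
  targets=[
    [0.4,0,0,-0.002,0],
    [0.4,0.005,-0.001,-0.001,0],
    [0.4,0.005,-0.001,0,0],
    [0.4,0.005,-0.001,-0.001,0],
    [0.4,0.005,-0.001,-0.001,0],
  ],
)

```text
time: 2.5
tool_pos: [0.4836, 0.2365, 0.0349]
tool_rot: [3.141, 0.001, 3.021]
contact_force: [-0.5, 2.7, 1.8]
opening: 0.0561
grip_force: 5.0
```

Emit:
send_rows(
  targets=[
    [0.4,0.005,-0.001,-0.002,0],
    [0.4,0.005,-0.001,-0.002,0],
    [0.4,0,0,0,0],
  ],
)

```text
time: 2.8
tool_pos: [0.494, 0.2342, 0.0305]
tool_rot: [3.141, 0.001, 3.02]
contact_force: [1.2, 1.9, 2.6]
opening: 0.0559
grip_force: 5.0
```

```bash
python3 - <<'E'
from h import *
pic,P=cloud("side"); cv2.imwrite("pics/side1.png",cv2.resize(pic[110:280,170:400,::-1],None,fx=3,fy=3))
E
```

```text
(no output)
```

View pics/side1.png

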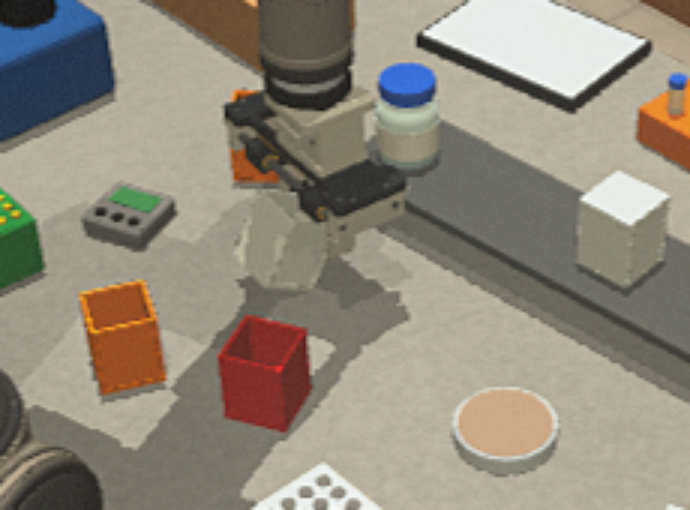

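The picture shows the pot at crop (280,245) tilting toward the shelf, so the hinge works. I'll carry on past balance.

Emit:
send_rows(
  targets=[
    [0.4,0.005,-0.001,-0.003,0],
    [0.4,0.005,-0.001,-0.003,0],
    [0.4,0.005,-0.001,-0.003,0],
    [0.4,0.005,-0.001,-0.003,0],
    [0.4,0,0,0,0],
  ],
)

```text
time: 3.35
tool_pos: [0.5131, 0.2297, 0.0178]
tool_rot: [-3.141, -0.001, 3.021]
contact_force: [0.5, -0.6, 0.1]
opening: 0.0563
grip_force: 5.0
```

Emit:
send_rows(
  targets=[
    [1,0.003,0,0,0],
    [1,0.002,0,0,0],
    [1,0,0,0,0],
    [1,0,0,0,0],
    [1,0,0,0.045,0],
  ],
)

```text
time: 3.85
tool_pos: [0.5141, 0.2291, 0.059]
tool_rot: [-3.137, -0.011, 3.021]
contact_force: [0.7, 0.7, 0.4]
opening: 0.0901
grip_force: 0.0
```

Emit:
send_rows(
  targets=[
    [1,-0.02,0,0.045,0],
    [1,-0.02,0,0.045,0],
    [1,0,0,0,0],
  ],
)

```text
time: 4.15
tool_pos: [0.479, 0.2314, 0.1599]
tool_rot: [3.137, 0.009, 3.022]
contact_force: [0.2, -0.7, 0.1]
opening: 0.0917
grip_force: 0.0
```

```bash
cat >> h.py <<'E'
from scipy.spatial.transform import Rotation as R
def tool():
    s=observe(); T=np.eye(4); T[:3,:3]=R.from_euler("xyz",s["tool_rot"]).as_matrix(); T[:3,3]=s["tool_pos"]; return T
E
python3 - <<'E'
from h import *
T=tool(); print(np.round(T[:3,3],4))
pic,P=cloud("wrist",T); cv2.imwrite("pics/w1.png",pic[...,::-1]); np.save("w1.npy",P)
for z0,z1 in((.02,.05),(.05,.065),(.065,.1)):
    m=(P[...,2]>z0)&(P[...,2]<z1)&(abs(P[...,0]-.5)<.07)&(abs(P[...,1]-.235)<.07)
    q=P[m]; print(m.sum(), m.any() and (cv2.minAreaRect((q[:,:2]*1000).astype(np.float32)),np.median(q[:,2])))
E
```

```text
[0.479  0.2314 0.1599]
737 (((508.80902099609375, 262.402587890625), (131.51837158203125, 40.54218292236328), 36.515445709228516), np.float64(0.03758552014903149))
6768 (((505.90948486328125, 230.43553161621094), (56.05449295043945, 70.46886444091797), 82.58026885986328), np.float64(0.05519489062041377))
0 False
```

View pics/w1.png

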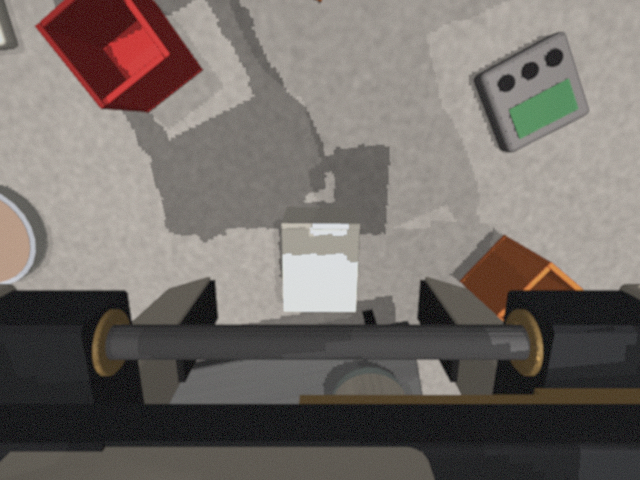

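The wrist view shows the pot lying on its side at (320,268), flat, with its base toward −x. I'll grip near the base at mid-height with low force and lift, so that the mouth swings down.

Emit:
send_rows(
  targets=[
    [1,0.004,0.002,-0.045,0],
    [1,0,0,-0.045,0],
    [1,0,0,-0.045,0],
    [1,0,0,-0.012,0],
    [1,0,0,0,0],
  ],
  grip_force=3,
)

```text
time: 4.7
tool_pos: [0.4805, 0.2317, 0.0046]
tool_rot: [-3.139, -0.005, 3.021]
contact_force: [0.0, -0.8, 0.2]
opening: 0.0918
grip_force: 0.0
```

Emit:
send_rows(
  targets=[
    [0.4,0,0,0,0],
    [0.4,0,0,0,0],
    [0.4,0,0,0,0],
    [0.4,0,0,0,0],
    [0.4,0,0,0,0],
  ],
)

```text
time: 5.2
tool_pos: [0.4824, 0.2325, 0.0075]
tool_rot: [3.141, 0.001, 3.021]
contact_force: [-0.5, 0.8, 1.0]
opening: 0.0565
grip_force: 0.6
```

Emit:
send_rows(
  targets=[
    [0.4,0,0,0.02,0],
    [0.4,0,0,0.02,0],
    [0.4,0,0,0.02,0],
    [0.4,0,0,0.02,0],
    [0.4,0,0,0,0],
  ],
)

```text
time: 5.7
tool_pos: [0.4836, 0.2328, 0.0892]
tool_rot: [3.139, 0.005, 3.021]
contact_force: [0.5, -0.4, -0.8]
opening: 0.0563
grip_force: 3.0
```

```bash
python3 - <<'E'
from h import *
pic,P=cloud("side"); cv2.imwrite("pics/side2.png",cv2.resize(pic[90:260,170:400,::-1],None,fx=3,fy=3))
E
```

```text
(no output)
```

View pics/side2.png

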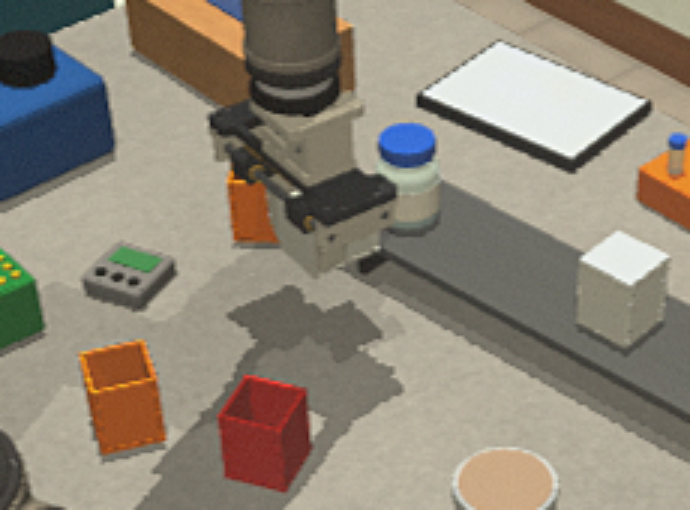

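The pot shows at crop (330,240), partly hidden by the gripper. I'll get its attitude from depth.

```bash
python3 - <<'E'
from h import *
T=tool(); print(T[:3,3])
for n in("side","wrist"):
    pic,P=cloud(n,T)
    g=pic.astype(int); white=(g.max(-1)-g.min(-1)<40)
    m=(P[...,0]>.42)&(P[...,0]<.57)&(P[...,1]>.20)&(P[...,1]<.262)&(P[...,2]>.012)&(P[...,2]<.15)
    q=P[m]; print(n,m.sum())
    for x in np.arange(.42,.57,.01):
        k=q[(q[:,0]>=x)&(q[:,0]<x+.01)]
        if len(k)>5: print(round(x,2),len(k),np.round(np.percentile(k[:,2],[2,50,98]),3))
E
```

```text
[0.48267734 0.23250172 0.08764314]
side 228
0.46 39 [0.086 0.114 0.129]
0.47 134 [0.08  0.103 0.135]
0.48 7 [0.081 0.136 0.147]
0.49 7 [0.081 0.137 0.138]
0.5 12 [0.078 0.092 0.1  ]
0.51 16 [0.081 0.09  0.101]
0.53 7 [0.084 0.088 0.097]
wrist 15238
0.46 2555 [0.081 0.112 0.13 ]
0.47 6353 [0.081 0.112 0.146]
0.48 3878 [0.133 0.135 0.142]
0.49 2452 [0.133 0.135 0.139]
```

The pot stays level at 3 N because pad friction holds it. I'll set it down a bit further back and regrip only its base edge, which gives a longer lever and less pad contact.

Emit:
send_rows(
  targets=[
    [0.4,-0.02,0.0025,-0.02,0],
    [0.4,-0.02,0.0025,-0.02,0],
    [0.4,-0.02,0.0025,-0.02,0],
    [0.4,0,0,-0.017,0],
    [0.4,0,0,-0.002,0],
  ],
)

```text
time: 6.35
tool_pos: [0.4196, 0.2392, 0.0053]
tool_rot: [-3.139, -0.005, 3.021]
contact_force: [0.1, 0.5, -1.2]
opening: 0.0561
grip_force: 3.0
```

Emit:
send_rows(
  targets=[
    [1,0,0,0,0],
    [1,0,0,0,0],
    [1,-0.006,0.001,0,0],
    [1,-0.005,0.0005,0.001,0],
    [1,0,0,0,0],
  ],
)

```text
time: 6.85
tool_pos: [0.4103, 0.2413, 0.0092]
tool_rot: [3.141, -0.0, 3.021]
contact_force: [-0.7, -0.1, -0.7]
opening: 0.09
grip_force: 0.0
```

Emit:
send_rows(
  targets=[
    [0.4,0,0,0,0],
    [0.4,0,0,0,0],
    [0.4,0,0,0,0],
    [0.4,0,0,0,0],
    [0.4,0,0,0,0],
  ],
)

```text
time: 7.35
tool_pos: [0.4111, 0.2412, 0.0087]
tool_rot: [3.142, -0.0, 3.021]
contact_force: [0.0, -1.1, 1.0]
opening: 0.0561
grip_force: 0.5
```

Emit:
send_rows(
  targets=[
    [0.4,0,0,0.02,0],
    [0.4,0,0,0.02,0],
    [0.4,0,0,0.02,0],
    [0.4,0,0,0.02,0],
    [0.4,0,0,0,0],
  ],
)

```text
time: 7.85
tool_pos: [0.4124, 0.2418, 0.0907]
tool_rot: [3.139, 0.004, 3.021]
contact_force: [0.1, -0.7, -2.3]
opening: 0.056
grip_force: 3.0
```

```bash
cat >> h.py <<'E'
def prof(x0,x1,y0,y1,z0=.012,names=("side","wrist")):
    T=tool(); print(np.round(T[:3,3],4))
    for n in names:
        pic,P=cloud(n,T)
        m=(P[...,0]>x0)&(P[...,0]<x1)&(P[...,1]>y0)&(P[...,1]<y1)&(P[...,2]>z0)&(P[...,2]<.16)
        q=P[m]; print(n,m.sum())
        for x in np.arange(x0,x1,.01):
            k=q[(q[:,0]>=x)&(q[:,0]<x+.01)]
            if len(k)>5: print(round(x,2),len(k),np.round(np.percentile(k[:,2],[2,50,98]),3))
E
python3 -c "
from h import *
prof(.35,.52,.208,.268)"
```

```text
[0.4124 0.2418 0.0907]
side 151
0.39 7 [0.093 0.102 0.115]
0.4 25 [0.084 0.096 0.116]
0.41 53 [0.082 0.094 0.14 ]
0.43 22 [0.082 0.094 0.105]
0.44 15 [0.084 0.092 0.105]
0.45 14 [0.083 0.096 0.103]
0.46 8 [0.08 0.09 0.1 ]
wrist 12804
0.37 25 [0.159 0.16  0.16 ]
0.38 8 [0.158 0.159 0.16 ]
0.39 980 [0.092 0.118 0.159]
0.4 3387 [0.082 0.106 0.157]
0.41 5985 [0.083 0.136 0.141]
0.42 2419 [0.136 0.137 0.138]
```

It is still level. I'll use the shelf's front edge instead: regrip at mid-length, turn so the base points at the shelf, rest the base end on the edge, and lower so that the pot levers mouth-down.

Emit:
send_rows(
  targets=[
    [0.4,0,0,-0.04,0],
    [0.4,0,0,-0.04,0],
    [0.4,0,0,-0.003,0],
    [1,0,0,0,0],
    [1,0,0,0,0],
  ],
  grip_force=8,
)

```text
time: 8.45
tool_pos: [0.4113, 0.2414, 0.0066]
tool_rot: [3.141, 0.0, 3.021]
contact_force: [0.5, 0.2, 0.2]
opening: 0.0678
grip_force: 0.0
```

Emit:
send_rows(
  targets=[
    [1,0.016,-0.002,0,0],
    [1,0.017,-0.002,0,0],
    [1,0,0,0,0],
    [0.4,0,0,0,0],
    [0.4,0,0,0,0],
  ],
)

```text
time: 8.95
tool_pos: [0.4432, 0.2373, 0.0062]
tool_rot: [3.142, -0.0, 3.021]
contact_force: [-0.8, 0.3, 0.4]
opening: 0.0801
grip_force: 0.0
```

Emit:
send_rows(
  targets=[
    [0.4,0,0,0,0],
    [0.4,0,0,0,0],
    [0.4,0,0,0,0],
    [0.4,0,0,0.04,0],
    [0.4,0,0,0.04,0],
  ],
)

```text
time: 9.45
tool_pos: [0.4428, 0.2369, 0.0855]
tool_rot: [-3.14, -0.004, 3.021]
contact_force: [1.0, 0.5, -0.9]
opening: 0.056
grip_force: 8.0
```

Emit:
send_rows(
  targets=[
    [0.4,0,0,0.03,-0.146],
    [0.4,0,-0.01,0,-0.146],
    [0.4,0,-0.01,0,-0.146],
    [0.4,0,-0.01,0,-0.146],
    [0.4,0,-0.01,0,-0.146],
  ],
)

```text
time: 9.95
tool_pos: [0.4436, 0.1969, 0.1156]
tool_rot: [-3.141, -0.0, 2.285]
contact_force: [0.6, 0.3, -2.1]
opening: 0.056
grip_force: 8.0
```

Emit:
send_rows(
  targets=[
    [0.4,0,-0.01,0,-0.146],
    [0.4,0,-0.01,0,-0.146],
    [0.4,0,-0.01,0,-0.146],
    [0.4,0,-0.01,0,-0.146],
    [0.4,0,-0.01,0,-0.146],
  ],
)

```text
time: 10.45
tool_pos: [0.4436, 0.1469, 0.1155]
tool_rot: [-3.141, 0.0, 1.555]
contact_force: [0.1, -0.6, -0.9]
opening: 0.0562
grip_force: 8.0
```

Emit:
send_rows(
  targets=[
    [0.4,0,-0.01,0,-0.146],
    [0.4,0,-0.01,0,-0.146],
    [0.4,0,-0.01,0,-0.146],
    [0.4,0,0,0,-0.146],
    [0.4,0,0,0,-0.146],
  ],
)

```text
time: 10.95
tool_pos: [0.4437, 0.117, 0.1155]
tool_rot: [-3.141, 0.001, 0.824]
contact_force: [0.1, -0.1, -0.8]
opening: 0.0561
grip_force: 8.0
```

Emit:
send_rows(
  targets=[
    [0.4,0,0,0,-0.146],
    [0.4,0,0,0,-0.146],
    [0.4,0,0,0,-0.146],
    [0.4,0,0,0,-0.146],
    [0.4,0,0,0,-0.146],
  ],
)

```text
time: 11.45
tool_pos: [0.4436, 0.1173, 0.1155]
tool_rot: [3.141, 0.001, 0.095]
contact_force: [0.2, 0.0, -1.3]
opening: 0.0559
grip_force: 8.0
```

```bash
python3 - <<'E'
from h import *
s=observe(); print(s["tool_pos"],s["tool_rot"],s["qpos"])
prof(.35,.56,.06,.18,.06,("wrist",))
pic,_=read_camera("wrist"); cv2.imwrite("pics/w2.png",pic[...,::-1])
E
```

```text
[0.44362218 0.11731027 0.11550278] [3.14146039e+00 8.50827285e-04 9.49246890e-02] [ 9.13403449e-02  3.55076898e-01  1.85552650e+00 -1.68561845e-04
  9.31839606e-01  1.56731251e+00]
[0.4436 0.1173 0.1155]
wrist 7819
0.43 18 [0.159 0.16  0.16 ]
0.44 17 [0.129 0.16  0.16 ]
0.45 1993 [0.125 0.144 0.157]
0.47 3337 [0.11  0.141 0.159]
0.48 2454 [0.11  0.141 0.159]
```

View pics/w2.png

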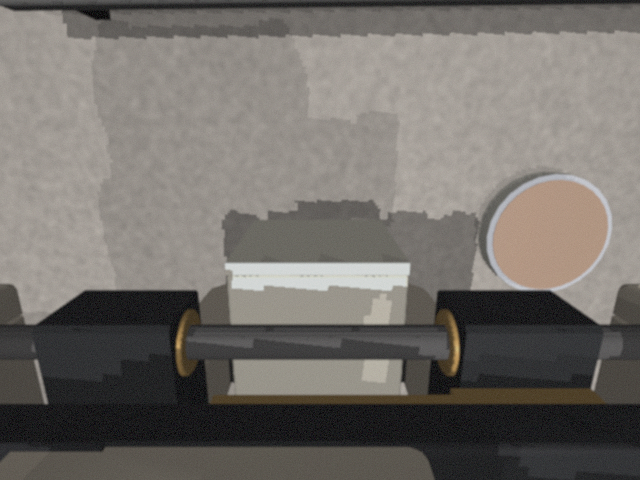

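The wrist view shows the pot level with its closed base end toward the shelf, with a bright edge at (320,268). Now I'll do the lever move over the shelf edge.

Emit:
send_rows(
  targets=[
    [0.4,0.04,0,0,0],
    [0.4,0.04,0,0,0],
    [0.4,0.039,0,0,0],
    [0.4,0,0,-0.03,0],
    [0.4,0,0,-0.022,0],
  ],
)

```text
time: 12.05
tool_pos: [0.5636, 0.1172, 0.0623]
tool_rot: [3.142, 0.0, 0.105]
contact_force: [0.0, 0.0, -1.3]
opening: 0.0558
grip_force: 8.0
```

Emit:
send_rows(
  targets=[
    [0.4,0,0,0,0],
    [0.4,0,0,-0.004,0],
    [0.4,-0.003,0,-0.003,0],
    [0.4,-0.003,0,-0.003,0],
    [0.4,-0.003,0,-0.004,0],
  ],
  grip_force=5,
)

```text
time: 12.55
tool_pos: [0.5547, 0.1171, 0.051]
tool_rot: [3.141, -0.003, 0.101]
contact_force: [-0.1, -2.0, 3.1]
opening: 0.056
grip_force: 5.0
```

Emit:
send_rows(
  targets=[
    [0.4,-0.002,0,-0.004,0],
    [0.4,-0.002,0,-0.004,0],
    [0.4,-0.001,0,-0.004,0],
    [0.4,0,0,-0.005,0],
    [0.4,0,0,0,0],
  ],
)

```text
time: 13.05
tool_pos: [0.5483, 0.1174, 0.0317]
tool_rot: [-3.141, 0.002, 0.101]
contact_force: [-0.5, 0.5, -1.4]
opening: 0.056
grip_force: 5.0
```

```bash
python3 - <<'E'
from h import *
pic,P=cloud("side"); cv2.imwrite("pics/side3.png",cv2.resize(pic[90:260,210:440,::-1],None,fx=3,fy=3))
prof(.45,.6,.09,.145,.012,("side",))
E
```

```text
[0.5486 0.1175 0.0319]
side 765
0.5 57 [0.057 0.064 0.106]
0.51 119 [0.061 0.072 0.122]
0.52 274 [0.053 0.131 0.156]
0.53 124 [0.02  0.084 0.159]
0.54 60 [0.028 0.132 0.158]
0.55 49 [0.093 0.138 0.157]
0.56 44 [0.127 0.14  0.158]
0.57 38 [0.112 0.137 0.157]
```

View pics/side3.png

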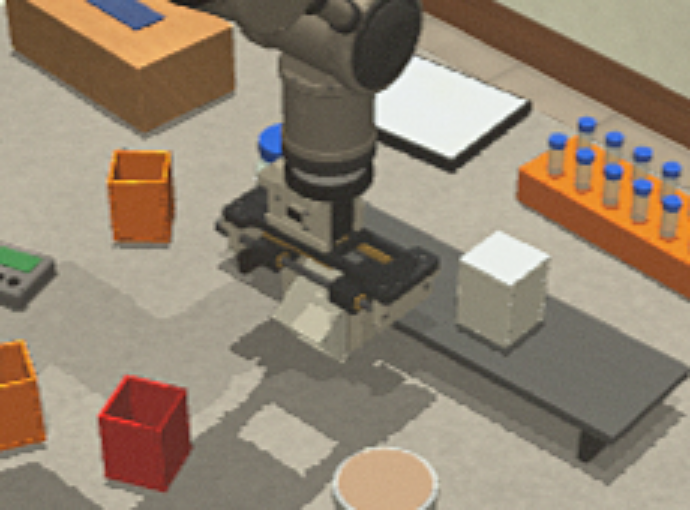

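The pot at crop (320,305) has rotated about halfway. I'll continue, then finish by pressing the rim flat on the bench clear of the shelf.

Emit:
send_rows(
  targets=[
    [0.4,0,0,-0.005,0],
    [0.4,0.001,0,-0.005,0],
    [0.4,-0.004,0,-0.002,0],
    [0.4,-0.005,0,-0.002,0],
    [0.4,-0.005,0,-0.002,0],
  ],
)

```text
time: 13.65
tool_pos: [0.5355, 0.1173, 0.0164]
tool_rot: [3.141, 0.0, 0.101]
contact_force: [2.1, -1.1, 4.1]
opening: 0.0558
grip_force: 5.0
```

Emit:
send_rows(
  targets=[
    [0.4,-0.005,0,-0.001,0],
    [0.4,-0.005,0,-0.001,0],
    [0.4,0,0,0,0],
    [1,0,0,0,0],
    [1,0,0,0,0],
  ],
)

```text
time: 14.15
tool_pos: [0.5255, 0.1174, 0.0145]
tool_rot: [-3.141, 0.001, 0.101]
contact_force: [-1.0, 0.1, -0.6]
opening: 0.0674
grip_force: 0.0
```

Emit:
send_rows(
  targets=[
    [1,0,0,0.04,0],
    [1,-0.02,0,0.04,0],
    [1,-0.03,0,0.04,0],
    [1,-0.01,0,0.02,0],
    [1,0,0,0,0],
  ],
)

```text
time: 14.65
tool_pos: [0.4662, 0.1177, 0.1575]
tool_rot: [-3.142, -0.005, 0.101]
contact_force: [-0.2, 0.8, 0.0]
opening: 0.0914
grip_force: 0.0
```

```bash
cat >> h.py <<'E'
def tops(x0,x1,y0,y1,z0,z1,n="wrist"):
    pic,P=cloud(n,tool())
    m=(P[...,0]>x0)&(P[...,0]<x1)&(P[...,1]>y0)&(P[...,1]<y1)&(P[...,2]>z0)&(P[...,2]<z1)
    l,st=cv2.connectedComponentsWithStats(m.astype(np.uint8))[1:3]; i=1+np.argmax(st[1:,4]); q=P[l==i]
    r=cv2.minAreaRect((q[:,:2]*1000).astype(np.float32)); print(n,len(q),np.round(np.array(r[0]),1),np.round(r[1],1),round(r[2],2),"z",np.round(np.percentile(q[:,2],[5,50,95]),4),st[i][:4])
    return pic
E
python3 - <<'E'
from h import *
print(np.round(tool()[:3,3],4))
pic=tops(.47,.60,.06,.18,.055,.09); cv2.imwrite("pics/w3.png",pic[...,::-1])
E
```

```text
[0.4662 0.1177 0.1575]
wrist 7358 [501.8 114.1] [55.9 56.2] 5.8 z [0.0679 0.0691 0.0702] [284 148  89  86]
```

View pics/w3.png

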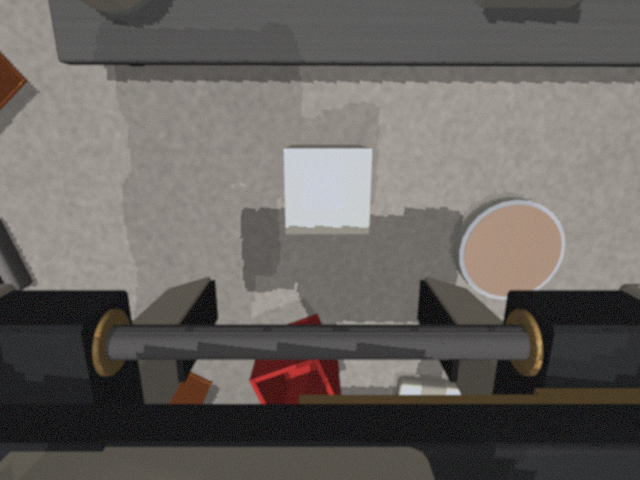

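The picture shows the pot mouth-down at (328,190), square to the shelf. I'll cross-check its position with the top camera before regripping.

```bash
python3 - <<'E'
from h import *
tops(.44,.60,.06,.18,.06,.08); tops(.44,.60,.06,.18,.06,.08,"top"); tops(.6,.7,-.04,.05,.105,.135,"top")
tops(.6,.72,-.04,.05,.105,.135); print(tool()[:3,3])
E
```

```text
wrist 7481 [501.7 114.1] [56.1 56.2] 5.68 z [0.0679 0.0691 0.0702] [284 148  89  87]
top 1 [581.1 147.2] [0. 0.] 0.0 z [0.0602 0.0602 0.0602] [251 197   1   1]
top 470 [654.1   8.1] [57.9 56. ] 5.47 z [0.1145 0.1198 0.1246] [290 156  24  24]Traceback (most recent call last):
  File "<stdin>", line 3, in <module>
  File "h.py", line 24, in tops
    l,st=cv2.connectedComponentsWithStats(m.astype(np.uint8))[1:3]; i=1+np.argmax(st[1:,4]); q=P[l==i]
                                                                        ~~~~~~~~~^^^^^^^^^^
    return _wrapfunc(a, 'argmax', axis=axis, out=out, **kwds)
    return bound(*args, **kwds)
ValueError: attempt to get argmax of an empty sequence
```

```bash
python3 - <<'E'
from h import *
pic,P=cloud("wrist",tool()); m=(abs(P[...,1]-.117)<.004)&(P[...,2]>.045)&(P[...,2]<.056); print(np.nanpercentile(P[m][:,0],[0.5,5,50]))
m=(abs(P[...,1]-.03)<.004)&(P[...,2]>.045)&(P[...,2]<.056); print(np.nanpercentile(P[m][:,0],[0.5,5,50]))
E
```

```text
[0.52939124 0.58332635 0.59944648]
[0.59088711 0.59227575 0.60829709]
```

Emit:
send_rows(
  targets=[
    [1,0,0,0.01,0.1496],
    [1,0,0,0,0.1496],
    [1,0,0,0,0.1496],
    [1,0,0,0,0.1496],
    [1,0,0,0,0.1496],
  ],
)

```text
time: 15.45
tool_pos: [0.466, 0.1172, 0.1636]
tool_rot: [-3.14, 0.002, 0.855]
contact_force: [0.7, 0.4, 0.6]
opening: 0.092
grip_force: 0.0
```

Emit:
send_rows(
  targets=[
    [1,0,0,0,0.1496],
    [1,0,0,0,0.1496],
    [1,0,0,0,0.1496],
    [1,0,0,0,0.1496],
    [1,0,0,0,0.1496],
  ],
)

```text
time: 15.95
tool_pos: [0.4659, 0.1172, 0.1636]
tool_rot: [-3.14, 0.0, 1.603]
contact_force: [0.0, 0.7, 0.1]
opening: 0.0914
grip_force: 0.0
```

Emit:
send_rows(
  targets=[
    [1,0.018,0.03,0,0.071],
    [1,0.018,0.03,0,0],
    [1,0,0,0,0],
  ],
)

```text
time: 16.25
tool_pos: [0.5036, 0.1798, 0.1635]
tool_rot: [-3.142, -0.001, 1.67]
contact_force: [0.3, -0.4, 0.4]
opening: 0.0915
grip_force: 0.0
```

```bash
python3 - <<'E'
from h import *
print(tool()[:3,3],observe()["tool_rot"],observe()["qpos"])
tops(.44,.60,.04,.18,.06,.08)
E
```

```text
[0.5036107  0.17978496 0.16345382] [-3.14154816e+00 -8.63039481e-04  1.66969261e+00] [1.99007423e-01 4.18373923e-01 1.59288092e+00 9.54260179e-04
 1.13029600e+00 9.97042495e-02]
wrist 3074 [500.7 128.1] [56.2 29.4] 5.6 z [0.0635 0.0691 0.0703] [267 284  78  41]
```

Both views agree on (0.5015, 0.1143), and the tool is now closing along the shelf's x axis. Next I'll grip the pot, lift it and place it on the +y side of pot_row.

Emit:
send_rows(
  targets=[
    [1,-0.001,-0.033,0,0],
    [1,-0.001,-0.032,0,0],
    [1,0,0,-0.045,0],
    [1,0,0,-0.045,0],
    [1,0,0,-0.045,0],
  ],
  grip_force=10,
)

```text
time: 16.8
tool_pos: [0.4994, 0.1111, 0.0282]
tool_rot: [-3.142, 0.0, 1.666]
contact_force: [-0.4, -0.9, -0.3]
opening: 0.0923
grip_force: 0.0
```

Emit:
send_rows(
  targets=[
    [1,0,0,0,0],
    [0.4,0,0,0,0],
    [0.4,0,0,0,0],
    [0.4,0,0,0,0],
    [0.4,0,0,0,0],
  ],
)

```text
time: 17.3
tool_pos: [0.5011, 0.1124, 0.0315]
tool_rot: [3.138, 0.0, 1.668]
contact_force: [-0.3, 0.5, -0.3]
opening: 0.0648
grip_force: 0.0
```

Emit:
send_rows(
  targets=[
    [0.4,0,0,0,0],
    [0.4,0,0,0.035,0],
    [0.4,0,0,0.035,0],
    [0.4,0,0,0.02,0],
    [0.4,0,0,0,0],
  ],
)

```text
time: 17.8
tool_pos: [0.5018, 0.1125, 0.1228]
tool_rot: [3.135, 0.0, 1.668]
contact_force: [-0.4, -0.5, -2.6]
opening: 0.0562
grip_force: 10.0
```

Emit:
send_rows(
  targets=[
    [0.4,0.036,-0.009,0,0],
    [0.4,0.036,-0.009,0,0],
    [0.4,0.037,-0.009,0,0],
    [0.4,0.036,-0.009,0,0],
    [0.4,0,0,0,0],
  ],
)

```text
time: 18.3
tool_pos: [0.6479, 0.0746, 0.1173]
tool_rot: [3.141, 0.001, 1.666]
contact_force: [0.0, -0.7, -0.1]
opening: 0.0559
grip_force: 10.0
```

Emit:
send_rows(
  targets=[
    [0.4,0,0,-0.02,0],
    [0.4,0,0,-0.01,0],
    [0.4,0,0,-0.004,0],
    [0.4,0,0,-0.003,0],
    [0.4,0,0,0,0],
  ],
)

```text
time: 18.8
tool_pos: [0.6448, 0.0764, 0.0827]
tool_rot: [-3.141, 0.0, 1.668]
contact_force: [0.3, -0.1, -1.3]
opening: 0.0564
grip_force: 10.0
```

Emit:
send_rows(
  targets=[
    [0.4,0.002,0,0,0],
    [0.4,0,0,-0.001,0],
    [1,0,0,0,0],
    [1,0,0,0,0],
    [1,0,0,0,0],
  ],
)

```text
time: 19.3
tool_pos: [0.6472, 0.0763, 0.082]
tool_rot: [3.141, 0.0, 1.668]
contact_force: [-0.2, 0.4, -1.1]
opening: 0.0754
grip_force: 0.0
```

Emit:
send_rows(
  targets=[
    [1,0,0,0.04,0],
    [1,0,0,0.04,0],
    [1,-0.02,-0.01,0.04,0],
    [1,-0.04,-0.03,0,0],
    [1,-0.04,-0.03,0,0],
  ],
)

```text
time: 19.8
tool_pos: [0.5466, 0.0059, 0.2031]
tool_rot: [3.138, 0.001, 1.669]
contact_force: [0.2, -1.3, 0.5]
opening: 0.0919
grip_force: 0.0
```

Emit:
send_rows(
  targets=[
    [1,-0.04,-0.03,0,0.073],
    [1,-0.025,-0.04,0,0.073],
    [1,-0.02,-0.04,0,0.07],
    [1,-0.018,-0.04,0,0.07],
    [1,0,-0.04,0,0],
  ],
)

```text
time: 20.3
tool_pos: [0.442, -0.1848, 0.2024]
tool_rot: [-3.142, 0.0, 1.955]
contact_force: [0.5, 0.1, -0.1]
opening: 0.0917
grip_force: 0.0
```

```bash
python3 - <<'E'
from h import *
print(tool()[:3,3],observe()["tool_rot"],observe()["time"])
tops(.6,.72,.042,.12,.105,.135,"top");tops(.6,.72,-.04,.041,.105,.135,"top")
E
```

```text
[ 0.44203448 -0.18482554  0.20239549] [-3.14155173e+00  1.38046459e-04  1.95541150e+00] 20.3
top 475 [647.8  78.6] [57.6 56. ] 5.91 z [0.1148 0.12   0.1246] [264 158  23  24]
top 471 [653.7   8. ] [57.7 55.8] 5.48 z [0.1147 0.1201 0.1242] [290 156  24  24]
```

Placed well at (0.6478, 0.0786), 5.9°, with pot_row unmoved. Now pot_down.

Emit:
send_rows(
  targets=[
    [1,-0.005,-0.042,0,0],
    [1,-0.004,-0.041,0,0],
    [1,0,0,-0.045,0],
    [1,0,0,-0.045,0],
    [1,0,0,-0.045,0],
  ],
)

```text
time: 20.9
tool_pos: [0.4353, -0.2664, 0.0657]
tool_rot: [3.141, 0.001, 1.953]
contact_force: [0.8, -0.5, -0.1]
opening: 0.0915
grip_force: 0.0
```

Emit:
send_rows(
  targets=[
    [1,0,0,-0.035,0],
    [1,0,0,0,0],
    [1,0,0,0,0],
    [0.4,0,0,0,0],
    [0.4,0,0,0,0],
  ],
)

```text
time: 21.4
tool_pos: [0.4363, -0.2674, 0.0338]
tool_rot: [3.14, 0.004, 1.954]
contact_force: [0.0, 0.3, -0.3]
opening: 0.0806
grip_force: 0.0
```

Emit:
send_rows(
  targets=[
    [0.4,0,0,0,0],
    [0.4,0,0,0,0],
    [0.4,0,0,0,0],
  ],
)

```text
time: 21.7
tool_pos: [0.435, -0.2669, 0.0322]
tool_rot: [3.141, 0.001, 1.954]
contact_force: [-0.9, -0.1, 0.7]
opening: 0.0563
grip_force: 0.6
```

Emit:
send_rows(
  targets=[
    [0.4,0,0,0,0],
    [0.4,0,0,0.04,0],
    [0.4,0,0,0.04,0],
    [0.4,0,0,0.04,0],
    [0.4,0.025,0.023,0.02,-0.0715],
  ],
)

```text
time: 22.2
tool_pos: [0.4597, -0.2461, 0.175]
tool_rot: [3.14, 0.004, 1.878]
contact_force: [0.4, 0.5, -0.2]
opening: 0.0559
grip_force: 10.0
```

Emit:
send_rows(
  targets=[
    [0.4,0.033,0.03,0,-0.0715],
    [0.4,0.033,0.03,0,-0.0715],
    [0.4,0.034,0.03,0,-0.0715],
    [0.4,0.033,0.03,0,0],
    [0.4,0.034,0.03,0,0],
  ],
)

```text
time: 22.7
tool_pos: [0.6279, -0.0922, 0.1713]
tool_rot: [-3.141, -0.0, 1.668]
contact_force: [0.4, -1.0, -0.6]
opening: 0.056
grip_force: 10.0
```

Emit:
send_rows(
  targets=[
    [0.4,0.034,0.0325,0,0],
    [0.4,0,0,0,0],
    [0.4,0,0,-0.04,0],
    [0.4,0,0,-0.03,0],
    [0.4,0,0,0,0],
  ],
)

```text
time: 23.2
tool_pos: [0.6575, -0.0607, 0.0964]
tool_rot: [-3.131, -0.003, 1.668]
contact_force: [-0.0, -0.6, -1.0]
opening: 0.0561
grip_force: 10.0
```

Emit:
send_rows(
  targets=[
    [0.4,0,0,0,0],
  ],
)

```text
time: 23.3
tool_pos: [0.6608, -0.0615, 0.1018]
tool_rot: [-3.141, -0.0, 1.667]
contact_force: [-0.1, 0.2, -0.5]
opening: 0.0563
grip_force: 10.0
```

Emit:
send_rows(
  targets=[
    [0.4,0,0,-0.01,0],
    [0.4,0,0,-0.006,0],
    [0.4,0,0,-0.003,0],
    [0.4,0,0,-0.001,0],
    [0.4,0,0,0,0],
  ],
)

```text
time: 23.8
tool_pos: [0.6611, -0.0613, 0.0823]
tool_rot: [3.141, 0.0, 1.668]
contact_force: [-1.2, -0.3, 1.5]
opening: 0.0559
grip_force: 10.0
```

Emit:
send_rows(
  targets=[
    [0.4,0,0,0,0],
    [1,0,0,0,0],
    [1,0,0,0,0],
    [1,0,0,0,0],
    [1,0,0,0,0],
  ],
)

```text
time: 24.3
tool_pos: [0.6611, -0.0612, 0.0817]
tool_rot: [3.141, 0.0, 1.668]
contact_force: [-1.0, 0.4, -0.1]
opening: 0.0836
grip_force: 0.0
```

Emit:
send_rows(
  targets=[
    [1,0,0,0.04,0],
    [1,0,0,0.04,0],
    [1,0,0,0.04,0],
    [1,-0.04,-0.03,0.02,0],
    [1,-0.04,-0.03,0,0],
  ],
)

```text
time: 24.8
tool_pos: [0.5852, -0.1194, 0.2237]
tool_rot: [3.135, 0.003, 1.67]
contact_force: [0.2, -1.7, 0.1]
opening: 0.0919
grip_force: 0.0
```

Emit:
send_rows(
  targets=[
    [1,-0.04,-0.03,0,0],
    [1,-0.04,-0.03,0,0],
    [1,-0.04,-0.03,0,0],
    [1,0,0,0,0],
    [1,0,0,0,0],
  ],
)

```text
time: 25.3
tool_pos: [0.4635, -0.2098, 0.2208]
tool_rot: [3.14, 0.0, 1.665]
contact_force: [0.4, -0.4, -0.3]
opening: 0.092
grip_force: 0.0
```

```bash
python3 - <<'E'
from h import *
print(tool()[:3,3],observe()["time"])
for a in((.6,.72,.042,.12),(.6,.72,-.025,.041),(.6,.72,-.12,-.027)): pic=tops(*a,.105,.135,"top")
cv2.imwrite("pics/top9.png",pic[...,::-1])
E
```

```text
[ 0.46354713 -0.209844    0.22082501] 25.3
top 478 [647.7  78.7] [57.4 56.2] 5.74 z [0.114  0.1201 0.1243] [264 158  23  24]
top 474 [653.3   8. ] [58.  55.9] 5.54 z [0.1141 0.1203 0.1248] [290 156  24  24]
top 473 [661.8 -60.9] [58.  55.9] 6.19 z [0.1143 0.1202 0.1245] [317 153  23  24]
```

View pics/top9.png

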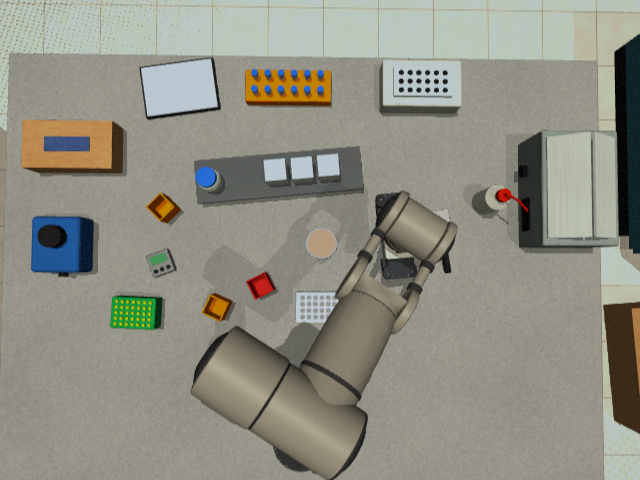

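The top view shows three white bases in one neat row at (275,172), (302,168) and (328,165). The gaps are about 14 mm, the row is square to the shelf and on its middle line, and everything else is in place. Handing in.

```bash
python3 -c "
from cell import *
print(hand_in())"
```

```text
the job is handed in; nothing more can be done
None
```

Both pots are on the shelf mouth-down beside the third, in one square, centred row with gaps of about 14 mm; I handed the job in at about 25 s, and no verdict came back.

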